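# Lock the scope carrier on its mast with the spring clip

## Task

Press the aluminium scope carrier all the way down its steel mast, so that the groove in the mast comes free above it. Then push the dark steel spring clip lying on the white deck, mouth first, sideways along the deck, without lifting it off, onto that groove until it snaps fully home round the mast. Leave the carrier down and the clip in the groove, and do not disturb the blue ring and the thumb nut on the deck or the trocar tube beside the scope.

Things in the scene. Friction and masses are not known exactly. Their poses are not given: they have to be found in the camera images.
- deck_top (a point): Middle of the deck's flat top, 125 mm behind the mast (station x = -125) and 70 mm above the table. The deck spans station x = -211 to -39 mm and y = -100 to +100 mm. Axes as the station's.
- station: Fixed stand: white deck beside an upright steel mast on a base plate 300 x 200 x 10 mm. Origin: mast axis at table level; z up; x is the way the clip has to travel, from deck to mast. Stand's place and heading vary.
- groove (a point): On the mast's axis, 4 mm above the deck's level. The groove is a neck 22 mm in diameter, from deck level to 12 mm above it; over it the mast has a head 34 mm in diameter, up to 48 mm above the deck. Axes as the station's.
- carrier (a joint): Aluminium scope carrier on the mast: plate 75 x 80 x 12 mm with a hub 52 mm across and 33 mm long under it. Value: m pressed down; 0 = 40 mm up, 0.040 = fully down on its stop, plate top 1 mm below deck level. Starts 25 to 40 mm up, blocking the groove. No spring: stays where left. Takes about 5 N to move.
- press_pad (a point): Centre of the top of a round black rubber pad, 36 mm across, on the carrier's arm, 65 mm from the mast's axis on the side away from the deck. Moves with the carrier; 84 mm above the table when fully down. A black and steel scope is clamped farther out on the arm, its clamp starting 40 mm from the pad and 15 mm higher; it reaches 267 mm from the mast.
- clip: Loose E-shaped dark steel spring clip, about 150 g, flat on the deck: 81 mm long, 64 wide. Back bar 64 x 16 x 14 (high) mm; from it a middle tongue and two sprung arms, 8 mm high, to the mouth. Origin: underside of the back bar's middle; x from back bar to mouth, z up. Rear face, to push on, at x = -8 mm; tips at +73 mm. Slides easily.
- clip_back (a point): Centre of the clip's back bar, 7 mm above its underside; axes as the clip's. At first 115 to 145 mm from the mast, up to 12 mm to one side, and the clip turned up to 0.2 rad from the station's x: the mouth is roughly towards the mast but has to be steered to it.
- clip_seat (a point): Where the mast's axis lies when the clip is fully home: clip x = 48 mm, 4 mm above its underside, in front of the tongue's end. Any heading of the clip round the mast will do. Mouth: 34 mm wide at the flared tips, 16 mm between the rounded teeth behind them; they ride over the neck with a push of about 12 N, then snap in behind it.
- clip_left (a joint): Spread of the clip's left sprung arm (its +y side), rad: 0 relaxed, about 0.06 while the tooth passes the groove's widest place, near 0.01 when home.
- clip_right (a joint): The same for the right arm (-y side).
- port_ring: Bystander, to be left alone: flat blue plastic ring, 40 mm across, lying on the deck beside the clip's path. Origin: middle of its underside.
- thumb_nut: Bystander, to be left alone: black plastic thumb nut, 34 mm across and 22 mm high, lying on the deck beside the clip's path. Origin: middle of its underside.
- trocar: Bystander, to be left alone: white and clear trocar tube, 120 mm long, lying on the table beside the scope. Origin: middle of its underside.
Things that resemble listed ones, but are neither listed nor needed, are in the scene too. There is more than one size of the clip; the one meant has the size given above.

How it is judged:
By the outcome, as a careful person would: the job done as asked, in the order asked, and still so for the second after the job is handed in, with the robot touching nothing.
It also fails if it takes over 48 s, if anything falls off the work surface, if the arm or the gripper's body presses on something with over 40 N, if the wrist force passes 120 N, or if a joint passes its speed limit or range.

## Robot

A 7-joint arm with a two-finger parallel gripper is mounted at the origin on the work surface. World frame = base frame: x ahead of the robot, y to its left, z up, the work surface at z = 0. Lengths are in m, angles in rad, forces in N, time in s.
With the tool pointing down it reaches from about 0.425 to 0.875 m from the base axis. Payload 4.7 kg.
Tool frame: the origin (TCP) lies midway between the tips of the shut fingers; the grasp point (between the pads) lies 19 mm behind it (ctrl.grip_point_offset is the distance from the TCP to the grasp point, in m); z points along the fingers, y is the line along which they close (so a half turn about z gives the same grasp; the last joint's range is limited). The gripper opens to 87 mm and grips with 3 to 60 N. Pads are 19 mm wide; open, the fingers measure 117 mm over their backs; the gripper's body (75 mm by 190 mm) begins 51 mm behind the grasp point.
Start: joints at [1.258, 0.321, -0.07, 1.45, 0.023, 1.371, -0.057], TCP at [0.209, -0.616, 0.223] pointing down, gripper open.
Joint ranges: [-2.86, 2.86], [-0.3, 2.09], [-1.38, 1.24], [0.06, 2.45], [-1.56, 4.7], [0.09, 2.05], [-2.69, 2.69]. Speed limits (rad/s): [2.57, 2.57, 3.14, 3.14, 3.14, 3.14, 3.14].

## Interface

Orientations are given as a rotation vector (axis times angle).
In Python, from bench import ctrl gives the robot as it stands.
- The arm moves only by the tool move_arm, never from a script. Its argument "increments" is text: rows parted by semicolons, each of 7 numbers parted by spaces: the shift along the world's x, y, z in mm, then the turn, a rotation vector about the world's x, y, z in degrees, then the closure in counts, from 0 (fully open) to 255 (shut). A call has exactly 8 rows; each row shifts and turns the commanded pose from where the row before left it; what a row does not reach is not made up. A row lasts 1/12 s, in which the tool goes at most 41.7 mm and 7.16 degrees, less where a joint would pass 70% of its speed; a pose out of reach is approached as far as the arm can. A call with a gripper value outside its range is refused whole. The fingers move at their own pace and stop on an object; "grip_force" is the grip in N (left out, the last holds). Time passes only in rows, so rows that do not move let the fingers close, or fill a call up. It gives the time, the measured TCP pose, the force, the opening and the grip force at its end, in the units of the state.
- ctrl.get_state(): the state, without advancing time (a new reading comes with each control period).
- ctrl.get_image(name): name is "side" or "top"; returns a dict with "frame" (400x640x3 uint8, red, green, blue), "depth" (400x640 float32, m along the optical axis (not along the pixel's ray), 0 where there is no reading), "fx", "fy", "cx", "cy" (pixels), "position" and "orientation" of the camera in the world. Camera axes: x right, y down, z forward; pixel columns grow to the right and rows downward; lengths in m; the calibration is good to about 2 mm. A picture is of the moment at which its call begins.
- ctrl.close_job(): hands the job in; it is judged then, once.
Trained networks look in a picture, given as the dict that the camera call returned (one of the last four; its "shot" number tells which), for a name from the list of things; names that differ only in an ending like _2 or _b are one class to them, and where a whole thing is asked for, a point or a joint stands for the part that bears it (a point fixed in the world has none). Each returns a list of dicts, best first, with "score" (0 to 1); they miss things now and then, are a little off and sometimes report something else, mostly with a low value. They report only what shows in the picture. A call takes as long as a camera call. They do not tell look-alikes from the thing itself.
- ctrl.find_in(target, picture): "centre" ([x, y, z] in m, in world coordinates, good to about 4 mm: the middle of the surface that is visible of it).
- ctrl.silhouettes(target, picture): "region" (400x640 bool, what is visible of it).
The state is a dict: "time": time; "joint_positions": joint angles; "qd": joint speeds; "joint_torque": joint torques, N m; "position": TCP position; "tool_rot": TCP orientation; "ft_force": force on the tool from outside, world axes, zero at the start; "torque": the same for the moment, N m; "grip_width": opening from 0.0 (shut) to 1.0 (fully open); "grip_force": force on a finger pad.
Only numpy, scipy, OpenCV 4.12 (cv2) and the standard library are available. Lean on these libraries where they do the work, as an engineer would, in place of code of your own. Each camera call takes 0.05 s, during which the arm holds its last target. There are 200 camera calls.

## Working session

There is one attempt and no reset: what is moved stays moved. The work goes in short steps, Python scripts to look and compute and a tool call to move; the robot and the scene stay as the last step left them, time stands still between calls to the robot, and variables do not carry over. Pictures are saved under pics/ and viewed, at most 10 in all, crops included, and the job is handed in when it is done.

Besides the shell and the picture viewer there is one more tool, called by a JSON object that holds its "method" and its "body", one argument or row to a line. move_arm: Moves the arm, as the interface text tells. Its arguments: {"type":"object","properties":{"increments":{"type":"string"},"grip_force":{"type":"number"}},"required":["increments"]}

```bash
mkdir -p pics
cat > h.py <<'E'
import numpy as np, cv2
from scipy.spatial.transform import Rotation as R
from bench import ctrl
def Rm(o):
    o=np.array(o,float)
    return o if o.shape==(3,3) else (R.from_rotvec(o).as_matrix() if o.size==3 else R.from_quat(o).as_matrix())
def cloud(p):
    d=p["depth"]; v,u=np.indices(d.shape)
    c=np.stack([(u-p["cx"])/p["fx"]*d,(v-p["cy"])/p["fy"]*d,d],-1)
    w=c@Rm(p["orientation"]).T+np.array(p["position"]); w[d==0]=np.nan
    return w
def proj(p,X):
    c=(np.atleast_2d(X)-np.array(p["position"]))@Rm(p["orientation"])
    return np.stack([c[:,0]/c[:,2]*p["fx"]+p["cx"],c[:,1]/c[:,2]*p["fy"]+p["cy"]],-1)
def save(p,n,crop=None,s=1):
    f=p["frame"][...,::-1]
    if crop: a,b,c,d=crop; f=f[b:d,a:c]
    cv2.imwrite("pics/"+n,cv2.resize(f,None,fx=s,fy=s,interpolation=cv2.INTER_CUBIC))
E
python3 - <<'E'
from h import *
import pickle
t=ctrl.get_image("top"); s=ctrl.get_image("side")
pickle.dump((t,s),open("p0.pkl","wb"))
save(t,"top0.png");save(s,"side0.png")
print(t["position"],t["orientation"],s["position"],t["fx"])
for nm,p in(("top",t),("side",s)):
  w=cloud(p)
  for k in["clip","carrier","press_pad","port_ring","thumb_nut","trocar","station"]:
    for r in ctrl.find_in(k,p): print(nm,k,round(r["score"],2),np.round(r["centre"],3),np.round(proj(p,r["centre"])[0]))
E
```

```text
[ 0.39057884 -0.01704185  1.04019952] [-2.15407933  2.16718617 -0.13466684] [ 0.33663367 -0.67506463  0.5118597 ] 450.96596818293307
top clip 0.93 [ 0.511 -0.125  0.075] [365. 193.]
top clip 0.83 [ 0.645 -0.308  0.004] [439. 140.]
top clip 0.56 [ 0.305 -0.219  0.009] [406. 287.]
top carrier 0.6 [0.57  0.018 0.098] [298. 165.]
top press_pad 0.62 [0.568 0.021 0.098] [297. 166.]
top port_ring 0.67 [ 0.44  -0.08   0.074] [345. 226.]
top trocar 0.69 [0.444 0.107 0.025] [260. 226.]
top station 0.71 [ 0.534 -0.062  0.067] [336. 184.]
side clip 0.97 [ 0.302 -0.231  0.007] [236. 339.]
side clip 0.66 [ 0.515 -0.139  0.079] [352. 243.]
side clip 0.58 [ 0.65  -0.309  0.004] [470. 335.]
side carrier 0.74 [ 0.556 -0.023  0.092] [355. 199.]
side carrier 0.16 [ 0.519 -0.176  0.068] [362. 261.]
side press_pad 0.75 [ 0.558 -0.023  0.099] [357. 196.]
side port_ring 0.62 [ 0.447 -0.088  0.073] [307. 235.]
side thumb_nut 0.71 [ 0.58  -0.193  0.081] [401. 256.]
side trocar 0.6 [0.439 0.082 0.022] [288. 210.]
side station 0.24 [ 0.515 -0.137  0.079] [352. 243.]
```

Run:
```python
from h import *
import pickle
t,s=pickle.load(open("p0.pkl","rb"))
save(t,"top_crop.png",(240,90,460,300),2.8)
```

```text
(no output)
```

View pics/top0.png

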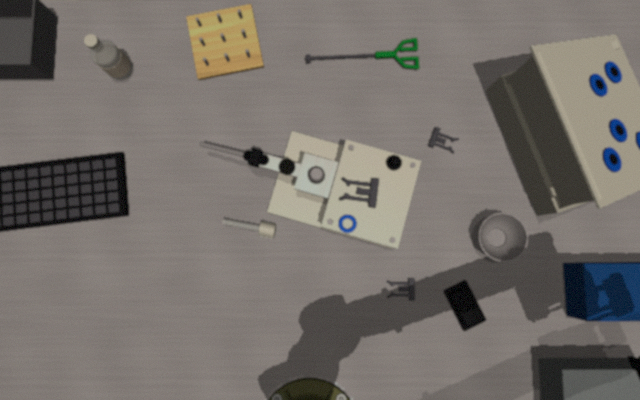

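View pics/side0.png

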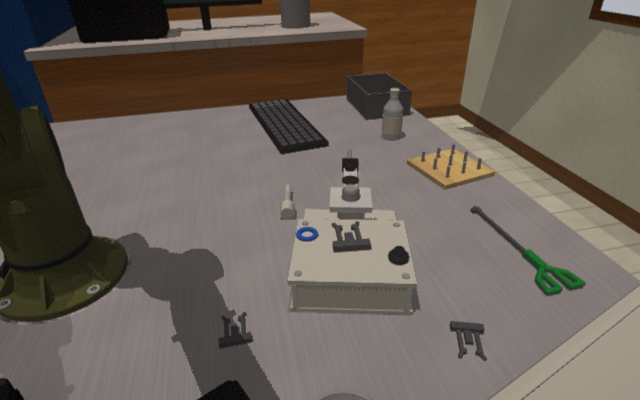

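View pics/top_crop.png

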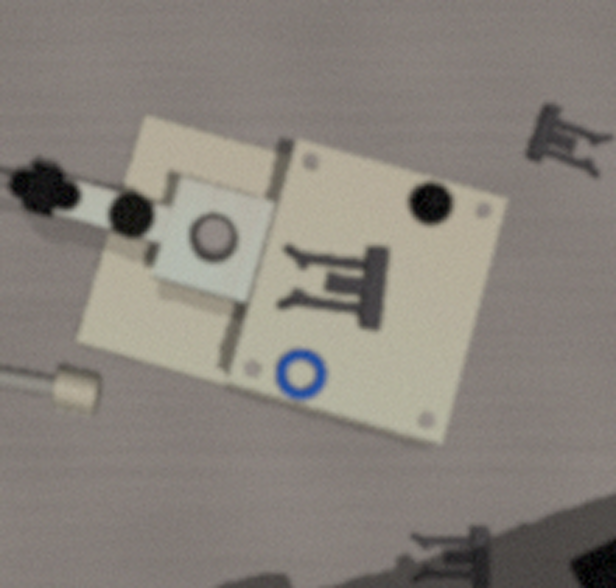

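Look-alikes for the clip: top (365,193) on the deck, (440,140) on the table, and (403,288) on the table. The first is the only one on the white deck, mouth towards the mast (316,174), and is visibly larger, so I choose it. Pad is at (287,166), nut (394,162), ring (347,223), trocar (250,226).

Run:
```python
from h import *
import pickle
t,s=pickle.load(open("p0.pkl","rb"))
w=cloud(t)
def at(u,v,z):
    d=Rm(t["orientation"])@np.array([(u-t["cx"])/t["fx"],(v-t["cy"])/t["fy"],1]); c=np.array(t["position"]); return c+d*(z-c[2])/d[2]
# deck
v,u=np.indices(w.shape[:2]); roi=(u>300)&(u<430)&(v>120)&(v<260)
g=t["frame"].astype(int)
m=roi&(abs(w[...,2]-.07)<.009)
m=m.astype(np.uint8); n,l,st,_=cv2.connectedComponentsWithStats(m); k=1+np.argmax(st[1:,4]); P=w[l==k][:,:2]
print("deck z",np.median(w[l==k][:,2]))
r=cv2.minAreaRect((P*1000).astype(np.float32)); print("deck",r); print(cv2.boxPoints(r))
# mast
for x in((316.4,174.3),(286.8,166.1)):
    a=w[int(x[1])-3:int(x[1])+4,int(x[0])-3:int(x[0])+4,2]; print(x,np.nanmedian(a),np.round(at(*x,np.nanmedian(a)),4))
print("mast@.118",at(316.4,174.3,.118))
pl=w[166:172,300:306,2];print("plate z",np.nanmedian(pl))
reg=ctrl.silhouettes("clip",t)
b=[q for q in reg if q["region"][193,376] or q["region"][190,374]][0]["region"]
vv,uu=np.nonzero(b); print("npix",len(vv))
X=np.array([at(a,c,.078) for a,c in zip(uu,vv)])[:,:2]*1000
r=cv2.minAreaRect(X.astype(np.float32));print("clip",r);print(cv2.boxPoints(r)); 
dark=roi&(g.sum(-1)<230); 
cv2.imwrite("pics/m.png",(b*255).astype(np.uint8))
# back bar corners from crop
for c in((369,247),(389,248),(380,328),(359,326)): 
    q=(c[0]/2.8+240,c[1]/2.8+90); print(c,np.round(at(*q,.084)[:2]*1000,1))
for c in((286,247),(278,302)):
    q=(c[0]/2.8+240,c[1]/2.8+90); print("tip",c,np.round(at(*q,.078)[:2]*1000,1))
```

```text
deck z 0.06927810890581942
deck ((512.2877197265625, -138.24298095703125), (172.29122924804688, 200.73846435546875), 73.36509704589844)
[[ 391.458    -192.05035 ]
 [ 583.7953   -249.51617 ]
 [ 633.11743   -84.43561 ]
 [ 440.78015   -26.969788]]
(316.4, 174.3) 0.1165620992740185 [ 0.5463 -0.02    0.1166]
(286.8, 166.1) 0.09877693403464127 [0.5673 0.0426 0.0988]
mast@.118 [ 0.5460481  -0.01996706  0.118     ]
plate z 0.09502833440432373Traceback (most recent call last):
  File "<stdin>", line 20, in <module>
IndexError: list index out of range
```

Run:
```python
from h import *
import pickle
t,s=pickle.load(open("p0.pkl","rb"))
w=cloud(t)
def at(u,v,z):
    d=Rm(t["orientation"])@np.array([(u-t["cx"])/t["fx"],(v-t["cy"])/t["fy"],1]); c=np.array(t["position"]); return c+d*(z-c[2])/d[2]
v,u=np.indices(w.shape[:2]); g=t["frame"].astype(int).sum(-1)
m=(u>337)&(u<383)&(v>173)&(v<212)&(g<330)
n,l,st,_=cv2.connectedComponentsWithStats(m.astype(np.uint8)); k=1+np.argmax(st[1:,4]); m=l==k
X=np.array([at(a,c,.077)[:2] for c,a in zip(*np.nonzero(m))])*1000
r=cv2.minAreaRect(X.astype(np.float32));print("clip",r,len(X));print(cv2.boxPoints(r)); 
for c in((369,247),(389,248),(380,328),(359,326)): 
    q=(c[0]/2.8+240,c[1]/2.8+90); print(c,np.round(at(*q,.084)[:2]*1000,1))
for c in((286,247),(278,302)):
    q=(c[0]/2.8+240,c[1]/2.8+90); print("tip",c,np.round(at(*q,.078)[:2]*1000,1))
for c in((430,203),(301,375)):
    q=(c[0]/2.8+240,c[1]/2.8+90); print(c,np.round(at(*q,.08)[:2]*1000,1))
ws=cloud(s); 
P=ws[187:192,340:362].reshape(-1,3); print("side around pad?",np.nanmedian(P,0))
print(proj(s,[[.566,.043,.099],[.566,.043,.110],[.547,-.019,.118]]))
print({k:np.round(v,3) for k,v in ctrl.get_state().items()})
a=w[160:173,281:294,2];print(np.round(np.nanpercentile(a,[10,30,50,70,90]),4)); print(np.round(w[158:175:2,287,2],3))
```

```text
clip ((518.1011962890625, -111.26029968261719), (79.24422454833984, 63.36886978149414), 80.8329086303711) 529
[[ 480.50906  -145.32857 ]
 [ 543.0686   -155.42413 ]
 [ 555.69336   -77.19203 ]
 [ 493.1338    -67.096466]]
(369, 247) [ 542.6 -138.9]
(389, 248) [ 541.7 -154.2]
(380, 328) [ 480.2 -146. ]
(359, 326) [ 481.8 -130. ]
tip (286, 247) [543.9 -75.6]
tip (278, 302) [501.2 -68.9]
(430, 203) [ 577.4 -187.3]
(301, 375) [445.1 -85.6]
side around pad? [ 0.54691555 -0.01966059  0.11585346]
[[350.18605252 179.73259523]
 [350.29308978 175.03144439]
 [350.41535249 187.32615906]]
{'time': np.float64(0.85), 'joint_positions': array([ 1.258,  0.321, -0.07 ,  1.45 ,  0.023,  1.371, -0.057]), 'qd': array([-0.001,  0.   , -0.   ,  0.   ,  0.   ,  0.001,  0.   ]), 'joint_torque': array([-1.0000e-03, -4.9107e+01, -4.0300e-01, -3.1277e+01, -6.4000e-02,
        3.4000e-02,  0.0000e+00]), 'position': array([ 0.209, -0.616,  0.223]), 'tool_rot': array([ 3.1  ,  0.511, -0.   ]), 'ft_force': array([-0.468, -1.019,  0.01 ]), 'torque': array([ 0.093, -0.021,  0.013]), 'grip_force': np.float64(0.0), 'grip_width': np.float64(0.997)}
[0.0962 0.0972 0.098  0.0991 0.1003]
[0.009 0.098 0.098 0.099 0.1   0.099 0.1   0.099 0.101]
```

Run:
```python
from h import *
import pickle
t,s=pickle.load(open("p0.pkl","rb"))
w=cloud(t).reshape(-1,3); w=w[~np.isnan(w[:,0])]
a=np.array([.209,-.616]);b=np.array([.566,.043]);L=np.linalg.norm(b-a);d=(b-a)/L
q=w[:,:2]-a; al=q@d; pe=abs(q@np.array([-d[1],d[0]]))
for k in np.arange(0,L+.05,.05):
    m=(abs(al-k)<.03)&(pe<.1); print(round(k,2),np.round(a+k*d,2),round(w[m,2].max(),3) if m.any() else None)
p=np.array([.547,-.019]);e=np.array([.2863,.9581]);q=w[:,:2]-p;x=q@e;y=q@np.array([-e[1],e[0]])
for k in range(60,200,10):
    m=(abs(x-k/1e3)<.005)&(abs(y)<.03); print(k,round(w[m,2].max(),3))
```

```text
0.0 [ 0.21 -0.62] 0.229
0.05 [ 0.23 -0.57] 0.304
0.1 [ 0.26 -0.53] 0.32
0.15 [ 0.28 -0.48] 0.005
0.2 [ 0.3  -0.44] 0.047
0.25 [ 0.33 -0.4 ] 0.048
0.3 [ 0.35 -0.35] 0.048
0.35 [ 0.38 -0.31] 0.011
0.4 [ 0.4  -0.26] 0.013
0.45 [ 0.42 -0.22] 0.074
0.5 [ 0.45 -0.18] 0.075
0.55 [ 0.47 -0.13] 0.088
0.6 [ 0.49 -0.09] 0.086
0.65 [ 0.52 -0.04] 0.12
0.7 [ 0.54 -0.  ] 0.122
0.75 [0.57 0.04] 0.103
60 0.102
70 0.103
80 0.101
90 0.1
100 0.1
110 0.113
120 0.113
130 0.113
140 0.113
150 0.11
160 0.104
170 0.097
180 0.096
190 0.093
```

{"method": "move_arm", "body": {
  "increments": "5 9 15 0 0 2 255;10 18 15 0 0 2 255;15 27 0 0 0 2.3 255;15 27 0 0 0 2.3 255;15 27 0 0 0 2.3 255;15 27 0 0 0 2.3 255;15 27 0 0 0 2.3 255;15 27 0 0 0 2.3 255"
}}

```text
time: 1.52
position: [0.3147, -0.4246, 0.254]
tool_rot: [2.98, 0.99, 0.0]
ft_force: [-0.1, -0.9, 0.4]
grip_width: 0.477
grip_force: 0.0
```

{"method": "move_arm", "body": {
  "increments": "15 27 0 0 0 2.3 255;15 27 0 0 0 2.3 255;15 27 0 0 0 2.3 255;15 27 0 0 0 2.3 255;15 27 0 0 0 2.3 255;15 27 0 0 0 2.3 255;15 27 0 0 0 2.3 255;15 27 -10 0 0 2.3 255"
}}

```text
time: 2.18
position: [0.4354, -0.209, 0.2457]
tool_rot: [2.78, 1.452, 0.003]
ft_force: [0.6, -1.0, -0.0]
grip_width: 0.009
grip_force: 0.0
```

{"method": "move_arm", "body": {
  "increments": "15 27 -15 0 0 2.3 255;15 27 -15 0 0 2.3 255;15 27 -15 0 0 2.3 255;15 27 -15 0 0 2.3 255;15 27 -15 0 0 2.3 255;15 27 -15 0 0 2.3 255;15 27 0 0 0 2.3 255;15 27 0 0 0 2.1 255"
}}

```text
time: 2.85
position: [0.5535, 0.0072, 0.1528]
tool_rot: [2.52, 1.876, -0.002]
ft_force: [0.1, -0.6, 0.6]
grip_width: -0.001
grip_force: 0.0
```

{"method": "move_arm", "body": {
  "increments": "6 18 0 0 0 0 255;6 18 0 0 0 0 255;0 0 -15 0 0 0 255;0 0 -15 0 0 0 255;0 0 -10 0 0 0 255;0 0 -6 0 0 0 255;0 0 -4 0 0 0 255;0 0 0 0 0 0 255"
}}

```text
time: 3.52
position: [0.5653, 0.0411, 0.1023]
tool_rot: [-2.523, -1.871, 0.001]
ft_force: [-0.6, -0.6, 0.2]
grip_width: 0.008
grip_force: 0.0
```

{"method": "move_arm", "body": {
  "increments": "0 2 -3 0 0 0 255;0 0 -3 0 0 0 255;0 0 -3 0 0 0 255;0 0 -3 0 0 0 255;0 0 -3 0 0 0 255;0 0 -2 0 0 0 255;0 0 -1 0 0 0 255;0 0 0 0 0 0 255"
}}

```text
time: 4.18
position: [0.5664, 0.0434, 0.0854]
tool_rot: [2.522, 1.871, 0.002]
ft_force: [-0.9, -0.6, 4.3]
grip_width: 0.008
grip_force: 2.1
```

{"method": "move_arm", "body": {
  "increments": "0 0 -1 0 0 0 255;0 0 -1 0 0 0 255;0 0 -1 0 0 0 255;0 0 -1 0 0 0 255;0 0 0 0 0 0 255;0 0 0 0 0 0 255;0 0 0 0 0 0 255;0 0 0 0 0 0 255"
}}

```text
time: 4.85
position: [0.5664, 0.0434, 0.0812]
tool_rot: [2.523, 1.871, 0.002]
ft_force: [0.5, 0.3, 6.0]
grip_width: 0.003
grip_force: 2.5
```

{"method": "move_arm", "body": {
  "increments": "0 0 -1 0 0 0 255;0 0 -1 0 0 0 255;0 0 -1 0 0 0 255;0 0 -1 0 0 0 255;0 0 0 0 0 0 255;0 0 0 0 0 0 255;0 0 0 0 0 0 255;0 0 0 0 0 0 255"
}}

```text
time: 5.52
position: [0.5664, 0.0434, 0.077]
tool_rot: [2.523, 1.871, 0.002]
ft_force: [2.3, 0.7, 5.3]
grip_width: 0.01
grip_force: 2.2
```

Run:
```python
from h import *
s=ctrl.get_image("side");t=ctrl.get_image("top")
save(s,"side1.png",(280,150,440,290),4)
w=cloud(t)
R_=np.array([.547,-.019]);e=np.array([.2863,.9581]);q=w[...,:2]-R_;x=q@e;y=q@np.array([-e[1],e[0]])
for n,xx,yy in(("plate L",-.01,.03),("plate R",-.01,-.03),("deck",-.06,.06),("clip?",-.03,0)):
    m=(abs(x-xx)<.008)&(abs(y-yy)<.008); print(n,m.sum(),np.round(np.nanmedian(w[m][:,2]) if m.any() else 0,4))
```

```text
plate L 30 0.4945
plate R 52 0.0724
deck 10 0.0691
clip? 52 0.0727
```

View pics/side1.png

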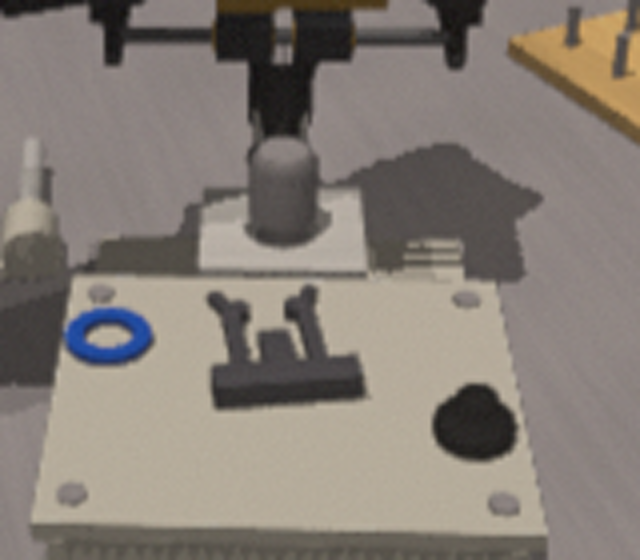

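The plate is still about 4 mm above its stop (0.072 against 0.068), so I press on until the force rises.

{"method": "move_arm", "body": {
  "increments": "0 0 -1 0 0 0 255;0 0 -1 0 0 0 255;0 0 -1 0 0 0 255;0 0 0 0 0 0 255;0 0 0 0 0 0 255;0 0 -1 0 0 0 255;0 0 0 0 0 0 255;0 0 0 0 0 0 255"
}}

```text
time: 6.28
position: [0.5661, 0.0434, 0.0728]
tool_rot: [2.523, 1.871, 0.001]
ft_force: [4.0, -0.5, 4.8]
grip_width: 0.009
grip_force: 2.3
```

{"method": "move_arm", "body": {
  "increments": "0 0 -1 0 0 0 255;0 0 0 0 0 0 255;0 0 0 0 0 0 255;0 0 -1 0 0 0 255;0 0 0 0 0 0 255;0 0 0 0 0 0 255;0 0 0 0 0 0 255;0 0 0 0 0 0 255"
}}

```text
time: 6.95
position: [0.5661, 0.0434, 0.0723]
tool_rot: [2.522, 1.871, 0.0]
ft_force: [-1.2, -0.6, 13.9]
grip_width: 0.008
grip_force: 7.3
```

Run:
```python
from h import *
s=ctrl.get_image("side");t=ctrl.get_image("top")
save(s,"side2.png",(310,120,400,220),6)
for p in(t,s):
  w=cloud(p)
  R_=np.array([.547,-.019]);e=np.array([.2863,.9581]);q=w[...,:2]-R_;x=q@e;y=q@np.array([-e[1],e[0]])
  for n,xx,yy in(("plate L",-.01,.03),("plate R",-.01,-.03),("platefront",-.03,0),("deck",-.06,.06),("deck R",-.06,-.06)):
    m=(abs(x-xx)<.006)&(abs(y-yy)<.008)&(w[...,2]<.11); print(n,m.sum(),np.round(np.nanmedian(w[m][:,2]) if m.any() else 0,4))
```

```text
plate L 0 0
plate R 41 0.0679
platefront 36 0.0683
deck 5 0.0689
deck R 38 0.0689
plate L 24 0.0682
plate R 27 0.0681
platefront 32 0.0685
deck 32 0.0695
deck R 31 0.069
```

View pics/side2.png

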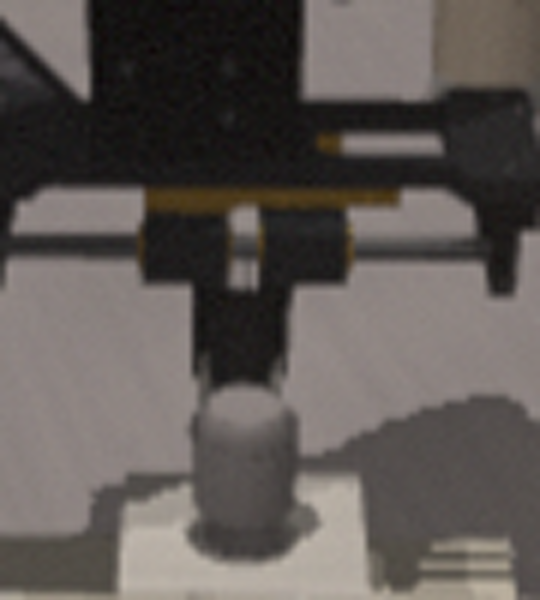

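The carrier is on its stop: the plate is 1 mm below the deck, and the force rose to 14 N without further travel. Next I lift and go over to the clip.

{"method": "move_arm", "body": {
  "increments": "0 0 20 0 0 0 255;0 0 30 0 0 0 255;0 0 30 0 0 0 200;0 -5 20 0 0 0 100;-6 -20 0 0 0 1 30;-8 -28 0 0 0 1 30;-8 -28 0 0 0 1 30;-8 -28 0 0 0 1 30"
}}

```text
time: 7.72
position: [0.5327, -0.066, 0.1689]
tool_rot: [-2.451, -1.958, 0.006]
ft_force: [0.7, 0.3, -0.2]
grip_width: 0.372
grip_force: 0.0
```

{"method": "move_arm", "body": {
  "increments": "-8 -28 0 0 0 1 30;-8 -28 0 0 0 1 30;-7 -15 0 0 0 1 30;-5 -5 0 0 0 0.4 30;0 0 0 0 0 0 30;0 0 0 0 0 0 30;0 0 -10 0 0 0 30;0 0 0 0 0 0 30"
}}

```text
time: 8.38
position: [0.507, -0.1394, 0.1587]
tool_rot: [-2.392, -2.032, 0.001]
ft_force: [-0.1, 0.8, -0.5]
grip_width: 0.871
grip_force: 0.0
```

Run:
```python
from h import *
s=ctrl.get_image("side")
save(s,"side3.png",(270,120,440,300),3.3)
st=ctrl.get_state();print(st["position"],st["tool_rot"],st["grip_width"])
w=cloud(s);e=np.array([.2863,.9581]);q=w[...,:2]-np.array([.547,-.019]);x=q@e;y=q@np.array([-e[1],e[0]])
m=(abs(x+.03)<.006)&(abs(y)<.02)&(w[...,2]<.11);print(np.nanmedian(w[m][:,2]))
print("bar centre px",proj(s,[.5128,-.1424,.084]))
```

```text
[ 0.50707643 -0.13969654  0.15916507] [-2.39271970e+00 -2.03176092e+00  1.31379530e-03] 0.8729706515262974
0.0683968500503262
bar centre px [[352.16196182 242.40048002]]
```

View pics/side3.png

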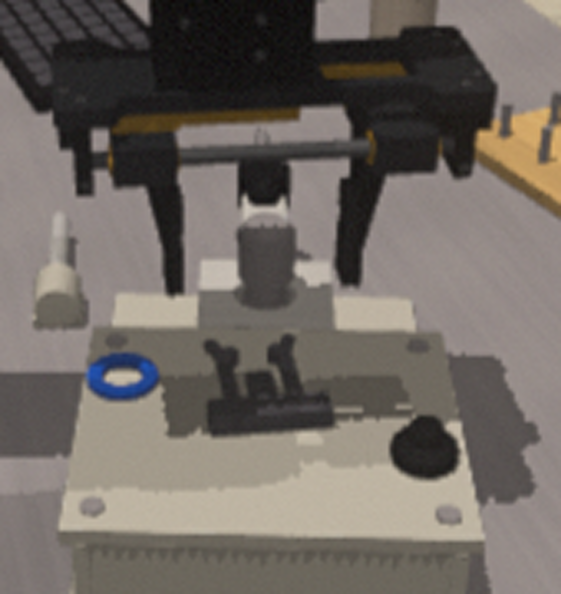

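The picture shows the fingers (crop 170,290 and 350,280) level with the clip's bar ends once lowered, the carrier still down, and the ring and nut clear.

{"method": "move_arm", "body": {
  "increments": "6 -3 -10 0 0 0 30;0 0 -20 0 0 0 30;0 0 -20 0 0 0 30;0 0 -15 0 0 0 30;0 0 -10 0 0 0 30;0 0 -5 0 0 0 30;0 0 -3 0 0 0 30;0 0 0 0 0 0 30"
}}

```text
time: 9.1
position: [0.5139, -0.1444, 0.0774]
tool_rot: [-2.397, -2.031, -0.0]
ft_force: [-0.0, 0.3, 0.7]
grip_width: 0.88
grip_force: 0.0
```

{"method": "move_arm", "body": {
  "increments": "-1 2 -3 0 0 0 40;0 0 -2 0 0 0 50;0 0 0 0 0 0 70;0 0 0 0 0 0 80;0 0 0 0 0 0 100;0 0 0 0 0 0 100;0 0 0 0 0 0 100;0 0 0 0 0 0 100",
  "grip_force": 30
}}

```text
time: 9.77
position: [0.5128, -0.1427, 0.0729]
tool_rot: [2.397, 2.03, 0.0]
ft_force: [-0.1, 0.7, 2.2]
grip_width: 0.731
grip_force: 30.0
```

Run:
```python
from h import *
s=ctrl.get_image("side")
save(s,"side4.png",(290,160,420,280),5)
```

```text
(no output)
```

View pics/side4.png

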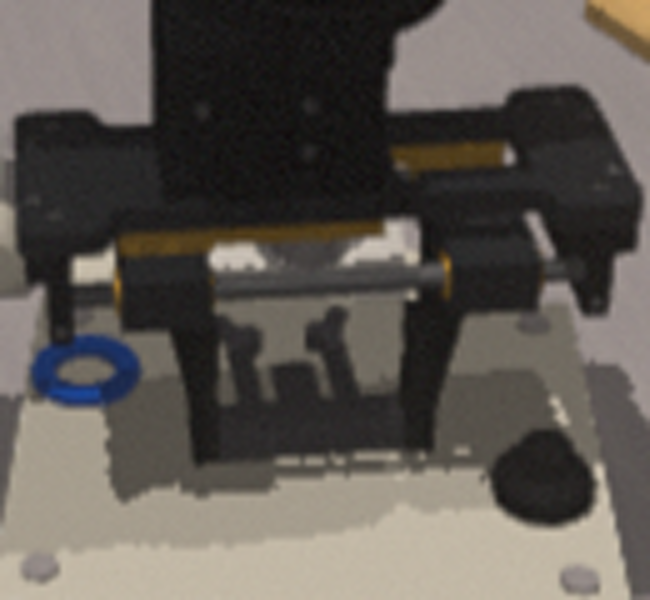

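Grip width is 63.6 mm, which matches the 64 mm bar, so this is the right clip. I steer it now: the bearing from bar to mast is about 74.5°, so I turn −6° and slide along it.

{"method": "move_arm", "body": {
  "increments": "0 0 0 0 0 -1 110;0 0 0 0 0 -1 110;1 4 0 0 0 -1 110;1.3 5 0 0 0 -1 110;1.3 5 0 0 0 -1 110;1.4 5 0 0 0 -1 110;1.3 5 0 0 0 0 110;1.4 5 0 0 0 0 110",
  "grip_force": 45
}}

```text
time: 10.48
position: [0.5206, -0.1145, 0.0729]
tool_rot: [2.5, 1.9, -0.001]
ft_force: [-0.8, -3.4, 3.5]
grip_width: 0.728
grip_force: 45.0
```

{"method": "move_arm", "body": {
  "increments": "1.4 5 0 0 0 0 110;1 4 0 0 0 0 110;0 0 0 0 0 0 110;0 0 0 0 0 0 110;0 0 0 0 0 0 110;0 0 0 0 0 0 110;0 0 0 0 0 0 110;0 0 0 0 0 0 110"
}}

```text
time: 11.15
position: [0.5234, -0.1036, 0.0729]
tool_rot: [-2.5, -1.903, -0.003]
ft_force: [0.1, -0.3, 4.2]
grip_width: 0.728
grip_force: 45.0
```

Run:
```python
from h import *
s=ctrl.get_image("side")
save(s,"side5.png",(300,160,400,260),6)
st=ctrl.get_state(); p=st["position"];Rr=Rm(st["tool_rot"]);h=Rr[:2,0];print(p,np.degrees(np.arctan2(h[1],h[0])))
m=np.array([.547,-.0195])-p[:2]; print("mast in clip",m@h*1e3,m@np.array([-h[1],h[0]])*1e3)
```

```text
[ 0.52333319 -0.10352992  0.07288358] 74.5649268300334
mast in clip 87.29791712987688 -0.4489658315938892
```

View pics/side5.png

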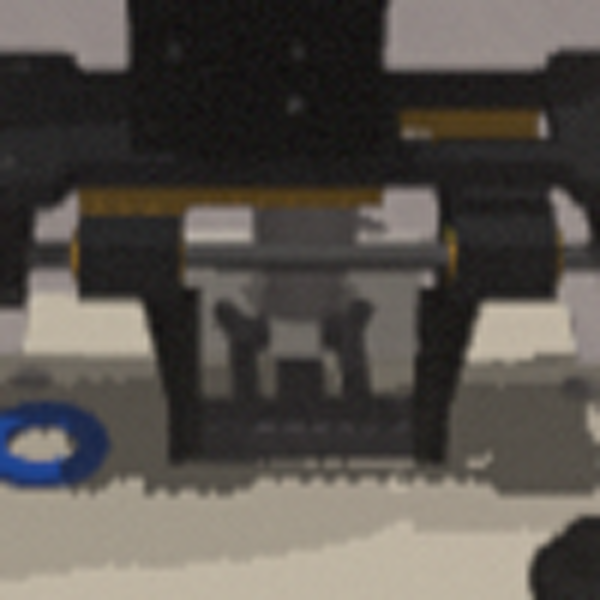

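The mouth tips (crop 230 and 362, row 310) are within about 1 mm of centred on the mast (305). I push on.

{"method": "move_arm", "body": {
  "increments": "1.1 4 0 0 0 0 110;1.1 4 0 0 0 0 110;1.1 4 0 0 0 0 110;0.8 3 0 0 0 0 110;0.8 3 0 0 0 0 110;0.5 2 0 0 0 0 110;0.5 2 0 0 0 0 110;0 0 0 0 0 0 110"
}}

```text
time: 11.87
position: [0.5284, -0.0853, 0.0729]
tool_rot: [2.5, 1.898, -0.004]
ft_force: [-1.5, -6.4, 6.1]
grip_width: 0.728
grip_force: 45.0
```

{"method": "move_arm", "body": {
  "increments": "0.5 2 0 0 0 0 110;0.5 2 0 0 0 0 110;0.5 2 0 0 0 0 110;0.5 2 0 0 0 0 110;0 0 0 0 0 0 110;0 0 0 0 0 0 110;0 0 0 0 0 0 110;0 0 0 0 0 0 110"
}}

```text
time: 12.53
position: [0.5318, -0.0791, 0.073]
tool_rot: [2.499, 1.894, -0.001]
ft_force: [2.6, -9.5, 2.7]
grip_width: 0.725
grip_force: 45.0
```

{"method": "move_arm", "body": {
  "increments": "0.5 2 0 0 0 0 110;0.5 2 0 0 0 0 110;0.5 2 0 0 0 0 110;0 0 0 0 0 0 110;0.3 2 0 0 0 0 110;0.3 2 0 0 0 0 110;0 0 0 0 0 0 110;0 0 0 0 0 0 110"
}}

```text
time: 13.2
position: [0.535, -0.0652, 0.073]
tool_rot: [2.499, 1.899, 0.006]
ft_force: [5.4, -2.2, 0.0]
grip_width: 0.731
grip_force: 45.0
```

{"method": "move_arm", "body": {
  "increments": "-0.5 1 0 0 0 0 110;-0.5 1 0 0 0 0 110;0 1 0 0 0 0 110;0 1 0 0 0 0 110;0 0 0 0 0 0 110;0 0 0 0 0 0 110;0 0 0 0 0 0 110;0 0 0 0 0 0 110"
}}

```text
time: 13.87
position: [0.5349, -0.065, 0.0732]
tool_rot: [2.498, 1.893, 0.005]
ft_force: [7.3, -8.8, -1.8]
grip_width: 0.726
grip_force: 45.0
```

It is hard against the tongue: 4 mm more command gave no travel. I ease off, release and lift.

{"method": "move_arm", "body": {
  "increments": "1 -2 0 0 0 0 110;0.5 -1 0 0 0 0 90;0 0 0 0 0 0 70;0 0 0 0 0 0 45;0 0 0 0 0 0 35;0 0 0 0 0 0 30;0 0 0 0 0 0 30;0 0 0 0 0 0 30"
}}

```text
time: 14.53
position: [0.5325, -0.0628, 0.0721]
tool_rot: [-2.498, -1.902, 0.001]
ft_force: [-0.0, 0.1, -0.6]
grip_width: 0.878
grip_force: 0.0
```

{"method": "move_arm", "body": {
  "increments": "0 0 5 0 0 0 30;0 0 10 0 0 0 30;0 0 25 0 0 0 30;0 0 30 0 0 0 30;0 -20 30 0 0 0 30;-5 -30 15 0 0 0 30;-10 -35 0 0 0 0 30;-10 -35 0 0 0 0 30"
}}

```text
time: 15.2
position: [0.5094, -0.1844, 0.1906]
tool_rot: [2.495, 1.902, 0.004]
ft_force: [0.5, -0.4, -1.6]
grip_width: 0.882
grip_force: 0.0
```

{"method": "move_arm", "body": {
  "increments": "-10 -38 0 0 0 0 30;-10 -38 0 0 0 0 30;-10 -38 0 0 0 0 30;-10 -38 0 0 0 0 30;-5 -20 0 0 0 0 30;0 0 0 0 0 0 30;0 0 0 0 0 0 30;0 0 0 0 0 0 30"
}}

```text
time: 15.87
position: [0.464, -0.3543, 0.1882]
tool_rot: [2.499, 1.904, 0.002]
ft_force: [0.8, 0.4, -0.3]
grip_width: 0.88
grip_force: 0.0
```

Run:
```python
from h import *
t=ctrl.get_image("top");s=ctrl.get_image("side")
def c(p,b,k): a,e,f,g=b; return cv2.resize(p["frame"][e:g,a:f,::-1],None,fx=k,fy=k,interpolation=cv2.INTER_CUBIC)
cv2.imwrite("pics/end.png",np.hstack([c(t,(260,130,410,260),2.6),c(s,(290,150,440,280),2.6)]))
for p in(t,s):
  w=cloud(p);e=np.array([.2863,.9581]);q=w[...,:2]-np.array([.547,-.019]);x=q@e;y=q@np.array([-e[1],e[0]])
  for xx in(-.03,.03):
    m=(abs(x-xx)<.006)&(abs(abs(y)-.034)<.005)&(w[...,2]<.11);print("plate",np.nanmedian(w[m][:,2]))
  m=(abs(y)<.045)&(x<-.03)&(x>-.09)&(w[...,2]>.0795)&(w[...,2]<.095); print("bar",m.sum(),np.round([np.median(x[m]),np.median(y[m]),x[m].min(),x[m].max(),y[m].min(),y[m].max()],4))
print(ctrl.get_state()["position"],ctrl.get_state()["time"])
```

```text
plate 0.0682769097629074
plate 0.06797931933770096
bar 217 [-0.0469  0.0007 -0.0548 -0.0302 -0.0326  0.0312]
plate nan
plate nan
  return np.nanmean(a, axis, out=out, keepdims=keepdims)
  return _methods._mean(a, axis=axis, dtype=dtype,
  ret = ret.dtype.type(ret / rcount)
Traceback (most recent call last):
ValueError: zero-size array to reduction operation minimum which has no identity
```

View pics/end.png

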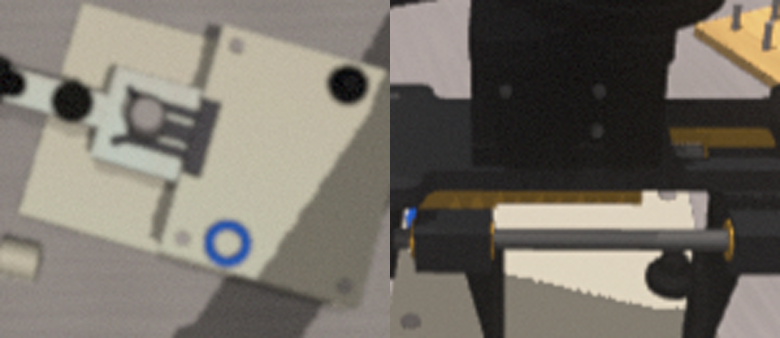

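The clip is home round the mast: its rear face is 55 mm behind the axis, where 56 is expected. The plate is 1 mm below the deck, and the ring, nut and trocar are in place. I hand in.

```bash
python3 -c "
from bench import ctrl
print(ctrl.close_job())"
```

```text
the job is handed in; nothing more can be done
None
```

The job is handed in: the carrier is down on its stop, the clip is snapped home in the mast groove, and the ring, thumb nut and trocar look undisturbed in the last top picture; I steered and pushed the clip while gripping the ends of its back bar.

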